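# Level the seedling shelf with spirit level and screw foot

## Task

The little seedling shelf on the bench has sunk at its screw-foot end. Lay the spirit level gently along the shelf, on the free stretch beside the black screw handle, let go of it, and turn the screw handle until the bubble rests between its two black lines; then press the level down onto the shelf with a steady push of about 10 N (a kilogram's weight) and finish while still pressing, bubble still between the lines. Leave the trowel, pot, dome and plant tag where they are.

Things in the scene. Friction and masses are not known exactly. Their poses are not given: they have to be found in the camera images.
- level: aluminium spirit level, loose, flat on the bench: 24 mm wide (x), 180 mm long (y), 40 mm high (z up), about 0.28 kg, black end caps; origin at the centre of its underside, flat top at z = 40 mm. Greenish bubble vial along y in the middle of its top, with two black rings 11 mm either side of the middle. Works either way round.
- bubble (a joint): the whitish bubble (16 mm long) in the level's vial: its place in m along the level's y axis, 0 = centred, stops at +-0.021. It runs to the high end, 0.4 m per rad of slope (5 mm per rad of screw turn), and settles in 1.5 s. It lies wholly between the rings when within +-0.003.
- shelf: plywood board 110 mm wide (x), 335 long (y), 16 thick, top about 70 mm above the bench; origin on its hinge at the +y end, mid width, 8 mm below the top; runs from y = +5 to -330 mm. Starts sloping down towards -y (screw end) by 0.01 to 0.04 rad. Its fixed stand is a little out of true, so no set screw value is level; on rubber feet, it gives straight down 1 mm per 3 N.
- shelf_spot (a point): point on the shelf's top face, at mid width, 110 mm from the hinge and 180 mm from the screw axis: the middle of the free stretch where the level goes; axes as the shelf's.
- foot_grip (a point): centre of the black bar handle of the screw foot: bar 46 mm long (point x), 14 wide (point y), 28 high (point z, up), axis vertical, about 46 mm above the shelf's top near its -y end, on a round stem. It turns without rising; the board moves up and down the screw.
- foot (a joint): screw foot angle in rad, stops at 0 and 5.0; grows when turned clockwise seen from above, which raises the shelf's screw end: +1 rad tilts the shelf 0.0127 rad (24 mm a turn). Stiff (0.12 N m), stays where it is left. Starts at 0.7 to 1.7; level lies somewhere between 2.5 and 3.9.
- trowel: grey plastic trowel lying on the bench, 290 mm long (x), 70 mm wide, 27 mm high, origin under its neck; bystander
- pot: white ceramic pot, 110 mm across, 100 mm high, origin under its centre; bystander
- dome: clear plastic seedling dome with white knob, 150 x 110 x 90 mm, origin under its centre; bystander
- tag: wooden plant tag lying flat, about 130 x 22 x 5 mm, origin under its centre; bystander
There are look-alikes about, which are no part of the job. Several things have the shape of the level; the one meant has the colours described above.

How it is judged:
By the outcome, as a careful person would: the job done as asked, in the order asked, and still so for the second after the job is handed in, while the arm keeps its last pose, push and grip.
It also fails if it takes over 72 s, if anything falls off the work surface, if the arm or the gripper's body presses on something with over 40 N, if the wrist force passes 120 N, or if a joint passes its speed limit or range.

## Robot

A 6-joint arm with a two-finger parallel gripper is mounted at the origin on the work surface. World frame = base frame: x ahead of the robot, y to its left, z up, the work surface at z = 0. Lengths are in m, angles in rad, forces in N, time in s.
With the tool pointing down it reaches from about 0.325 to 0.9 m from the base axis. Payload 6.1 kg.
Tool frame: the origin (TCP) lies midway between the tips of the shut fingers; the grasp point (between the pads) lies 19 mm behind it; z points along the fingers, y is the line along which they close (so a half turn about z gives the same grasp; the last joint's range is limited). The gripper opens to 85 mm and grips with 20 to 120 N. Pads are 22 mm wide; open, the fingers measure 114 mm over their backs; the gripper's body (76 mm by 85 mm) begins 54 mm behind the grasp point. The pads swing forward as they close: fully open they stand 13 mm farther back than shut.
Start: joints at [1.025, 0.22, 1.526, -0, 1.395, -0.126], TCP at [0.255, 0.571, 0.231] pointing down, gripper open.
Joint ranges: [-2.98, 2.98], [-0.91, 2.08], [0.09, 2.57], [-1.24, 4.39], [0.2, 2.65], [-2.68, 2.68]. Speed limits (rad/s): [2.57, 2.57, 3.01, 3.14, 3.14, 3.14].

## Interface

Orientations are given as [roll, pitch, yaw] about the fixed x, y, z axes, in that order (R = Rz(yaw) Ry(pitch) Rx(roll)).
In Python, from plant import movep, move_l, set_joints, gripper_to, hold, inverse_kinematics, observe, get_image, get_calibration, Unreachable, job_done gives the robot as it stands. Calls block until the motion is done:
- movep(position, orientation): joint-space move of the TCP to a pose.
- move_l(position, feed=0.15, rotation=None, max_force=None): straight line of the TCP; rotation=None keeps the orientation; feed is the mean speed in m/s. With max_force (N) it stops when the force on the tool has changed by that much, and returns True; else False.
- set_joints(angles): joint-space move.
- gripper_to(opening, f_grip=None): finger opening in m; f_grip is the grip in N (None keeps the last); returns when the fingers have stopped.
- hold(seconds).
- inverse_kinematics(position, orientation): joint angles nearest the present ones, or None.
- observe(): the state.
- get_image(name): name is "side" or "top" or "wrist"; returns (picture, depth): 420x560x3 uint8, red, green, blue; 420x560 float32, m along the optical axis (not along the pixel's ray), 0 where there is no reading.
- get_calibration(name): a dict with "intrinsics" (3x3 intrinsics, pixels), "world_from_camera" (4x4, takes a point from camera to world coordinates). Camera axes: x right, y down, z forward; pixel columns grow to the right and rows downward; lengths in m; the calibration is good to about 2 mm. A picture is of the moment at which its call begins: read the wrist's pose just before it. get_calibration takes no time and is no camera call; for the wrist camera it gives the pose at the moment of the call.
A pose or a line that the arm cannot do raises Unreachable and nothing moves.
- job_done(): hands the job in; it is judged then, once.
The state is a dict: "time_s": time; "q": joint angles; "joint_velocities": joint speeds; "joint_torque": joint torques, N m; "eef_pos": TCP position; "tcp_rot": TCP orientation; "ft_force": force on the tool from outside, world axes, zero at the start; "torque": the same for the moment, N m; "opening": finger opening in m; "grasp_force": force on a finger pad.
Only numpy, scipy, OpenCV 4.12 (cv2) and the standard library are available. Lean on these libraries where they do the work, as an engineer would, in place of code of your own. Each camera call takes 0.05 s, during which the arm holds its last target. There are 200 camera calls.

## Working session

There is one attempt and no reset: what is moved stays moved. The work goes in short steps, each a Python script; the robot and the scene stay as the last script left them, time stands still between calls to the robot, and variables do not carry over. Pictures are saved under pics/ and viewed, at most 10 in all, crops included, and the job is handed in when it is done.

```bash
ls; mkdir -p pics; python3 - <<'E'
from plant import *
import cv2, numpy as np
for n in("top","side"):
    im,d=get_image(n); c=get_calibration(n)
    np.savez(f"pics/{n}0.npz",im=im,d=d,K=c["intrinsics"],T=c["world_from_camera"])
    cv2.imwrite(f"pics/{n}0.png",im[:,:,::-1]); print(n,c["intrinsics"],c["world_from_camera"])
print(observe()["ft_force"],observe()["time_s"],observe()["tcp_rot"])
E
```

```text
pics
top [[454.4351361    0.         276.11394164]
 [  0.         454.4351361  205.68864799]
 [  0.           0.           1.        ]] [[ 0.0081878  -0.9800911   0.19837945  0.22127421]
 [-0.99985443 -0.00505442  0.01629615  0.01911988]
 [-0.01496902 -0.198484   -0.97998981  1.61320738]
 [ 0.          0.          0.          1.        ]]
side [[465.13229089   0.         279.60990199]
 [  0.         465.13229089 211.32074593]
 [  0.           0.           1.        ]] [[ 0.92387291 -0.25082049  0.28904657  0.12618871]
 [-0.38265491 -0.59391646  0.70769941 -0.96043773]
 [-0.005836   -0.7644294  -0.64468103  0.99428751]
 [ 0.          0.          0.          1.        ]]
[-0.04773911 -0.08264131 -1.05167108] 0.1 [-3.13981290e+00 -2.13978392e-04  2.72187345e+00]
```

View pics/top0.png

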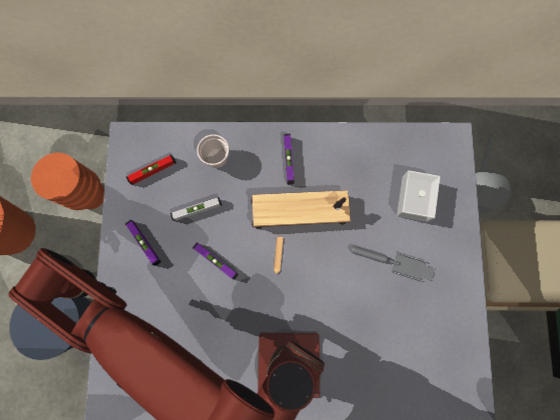

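View pics/side0.png

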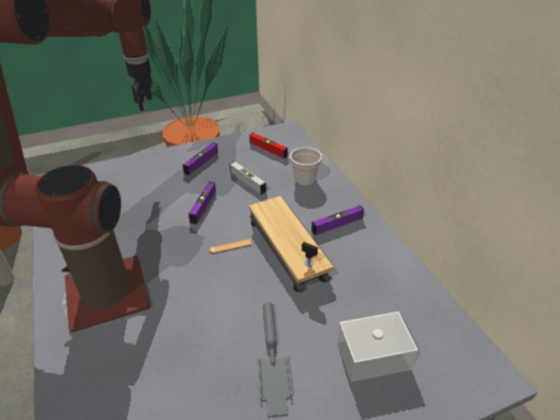

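Top view: what could be taken for the level is red (150,169), purple (289,158), purple (143,243), purple (215,261) and silver with black caps (196,208). I choose silver at (196,208). The shelf is at about (300,208) with its black handle at (340,203). I'll check with a close crop and measure.

```bash
cat > h.py <<'E'
import numpy as np, cv2
def cloud(d,K,T):
    v,u=np.mgrid[:d.shape[0],:d.shape[1]]
    P=np.stack([(u-K[0,2])/K[0,0]*d,(v-K[1,2])/K[1,1]*d,d],-1)
    return P@T[:3,:3].T+T[:3,3]
def ray(uv,z,K,T):
    r=T[:3,:3]@np.linalg.inv(K)@np.array([uv[0],uv[1],1.]); return T[:3,3]+r*(z-T[2,3])/r[2]
def proj(p,K,T):
    c=T[:3,:3].T@(np.array(p)-T[:3,3]); c=K@c; return c[:2]/c[2]
E
python3 - <<'E'
from h import *
f=np.load("pics/top0.npz"); im,d,K,T=[f[k] for k in("im","d","K","T")]
g=np.load("pics/side0.npz")
a=cv2.resize(im[180:240,155:365,::-1],None,fx=3.8,fy=3.8,interpolation=cv2.INTER_CUBIC)
b=cv2.resize(g["im"][150:300,215:345,::-1],None,fx=2.4,fy=2.4,interpolation=cv2.INTER_CUBIC)
c=np.zeros((a.shape[0]+b.shape[0],a.shape[1],3),np.uint8); c[:a.shape[0]]=a; c[a.shape[0]:,:b.shape[1]]=b
cv2.imwrite("pics/crop1.png",c); print(c.shape)
P=cloud(d,K,T); hsv=cv2.cvtColor(im,cv2.COLOR_RGB2HSV)
def rect(m,name,z=None):
    q=P[m]; zz=np.median(q[:,2]); 
    v,u=np.nonzero(m); X=np.array([ray((a,b),z or zz,K,T)[:2] for a,b in zip(u,v)],np.float32)
    r=cv2.minAreaRect(X); print(name,m.sum(),"z",zz,"c",r[0],"sz",r[1],"ang",r[2],cv2.boxPoints(r).round(4).tolist())
def win(u0,u1,v0,v1):
    w=np.zeros(d.shape,bool); w[v0:v1,u0:u1]=1; return w
rect(win(165,228,190,228)&(P[...,2]>.028),"level",.04)
s=win(240,360,180,240)&(hsv[...,0]<28)&(hsv[...,0]>8)&(hsv[...,1]>70)&(P[...,2]>.04)&(P[...,2]<.09)
rect(s,"shelf")
q=P[s]; A=np.c_[q[:,:2],np.ones(len(q))]; co=np.linalg.lstsq(A,q[:,2],rcond=None)[0]; print("plane",co)
k=win(320,360,185,225)&(P[...,2]>.095); rect(k,"handle"); print(P[k][:,2].max())
# side
im,d,K,T=[g[k] for k in("im","d","K","T")];P=cloud(d,K,T);hsv=cv2.cvtColor(im,cv2.COLOR_RGB2HSV)
print("SIDE")
rect(win(222,272,158,198)&(P[...,2]>.036)&(P[...,2]<.05),"level",.04)
s=win(240,340,190,290)&(hsv[...,0]<28)&(hsv[...,0]>8)&(hsv[...,1]>70)&(P[...,2]>.045)&(P[...,2]<.09)
rect(s,"shelf"); q=P[s]; A=np.c_[q[:,:2],np.ones(len(q))]; print("plane",np.linalg.lstsq(A,q[:,2],rcond=None)[0])
k=win(290,330,235,270)&(P[...,2]>.095); rect(k,"handle"); print(P[k][:,2].max())
E
```

```text
(588, 798, 3)
level 394 z 0.03974446245810914 c (0.5198416709899902, 0.32432320713996887) sz (0.19534623622894287, 0.11927738040685654) ang 82.75811004638672 [[0.44839999079704285, 0.23489999771118164], [0.5666999816894531, 0.2198999971151352], [0.5913000106811523, 0.41370001435279846], [0.4729999899864197, 0.4287000000476837]]
shelf 2937 z 0.0663190623879657 c (0.5275663137435913, -0.04012115299701691) sz (0.1114545539021492, 0.3352695405483246) ang 3.068077325820923 [[0.4629000127315521, 0.12430000305175781], [0.48089998960494995, -0.21050000190734863], [0.592199981212616, -0.2045000046491623], [0.5741999745368958, 0.13030000030994415]]
plane [0.006693   0.03073025 0.06375358]
handle 82 z 0.12852856559676928 c (0.5199441909790039, -0.17947055399417877) sz (0.08513221889734268, 0.08869346231222153) ang 5.360594749450684 [[0.4733999967575073, -0.13930000364780426], [0.48170000314712524, -0.22759999334812164], [0.5665000081062317, -0.21960000693798065], [0.5582000017166138, -0.13130000233650208]]
1.6132073801509557
SIDE
level 164 z 0.03847979622788472 c (0.527851939201355, 0.324877649
[... 252 characters left out ...]
elf 2998 z 0.06315518562302302 c (0.5232284069061279, -0.04583136737346649) sz (0.11494217813014984, 0.35586440563201904) ang 2.337005615234375 [[0.4584999978542328, 0.12960000336170197], [0.4731000065803528, -0.22599999606609344], [0.5878999829292297, -0.22130000591278076], [0.5734000205993652, 0.13429999351501465]]
plane [0.0101444  0.03244623 0.05935636]
handle 198 z 0.11956439446429473 c (0.5371395349502563, -0.1911095380783081) sz (0.09743165969848633, 0.06784901022911072) ang 65.48828887939453 [[0.4860999882221222, -0.22139999270439148], [0.5478000044822693, -0.24950000643730164], [0.5881999731063843, -0.16089999675750732], [0.5264999866485596, -0.13269999623298645]]
0.9942875092350203
```

View pics/crop1.png

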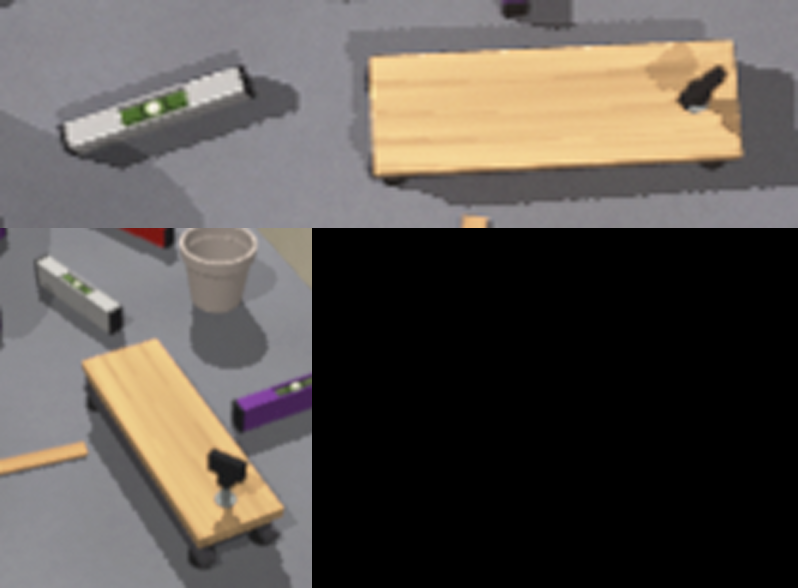

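The crop shows a silver bar with black caps and a green vial, so it is the right level. The handle bar lies diagonally near the shelf's right end. Next I'll go above the level, then use the wrist camera.

```bash
cat >> h.py <<'E'
from scipy.spatial.transform import Rotation as Rn
def snap(name,fn):
    from plant import get_image,get_calibration,observe
    c=get_calibration(name); im,d=get_image(name); K,T=c["intrinsics"],c["world_from_camera"]
    np.savez(f"pics/{fn}.npz",im=im,d=d,K=K,T=T); cv2.imwrite(f"pics/{fn}.png",im[:,:,::-1]); return im,d,K,T
def rect(m,z,K,T):
    v,u=np.nonzero(m); X=np.array([ray((a,b),z,K,T)[:2] for a,b in zip(u,v)],np.float32); return cv2.minAreaRect(X)
E
python3 - <<'E'
from plant import *
from h import *
f=np.load("pics/top0.npz"); im,d,K,T=[f[k] for k in("im","d","K","T")]
P=cloud(d,K,T); w=np.zeros(d.shape,bool); w[190:228,165:228]=1
print(rect(w&(P[...,2]>.03)&(P[...,2]<.06),.04,K,T))
movep([.524,.325,.25],[np.pi,0,.331+np.pi/2])
im,d,K,T=snap("wrist","w1"); o=observe(); print(o["time_s"],o["eef_pos"],o["q"],o["ft_force"])
print(T.round(3).tolist(),K.round(1).tolist())
E
```

```text
((0.529478907585144, 0.33002153038978577), (0.027690624818205833, 0.18121302127838135), 19.267934799194336)
1.5167 [0.52315248 0.32617243 0.24987475] [4.29434421e-01 1.88975568e-01 1.52796064e+00 4.18982614e-04
 1.42494554e+00 9.62048039e-02] [-0.74322851  1.24994896 -0.77872168]
[[0.945, 0.315, 0.086, 0.502], [0.326, -0.912, -0.25, 0.389], [-0.0, 0.265, -0.964, 0.394], [0.0, 0.0, 0.0, 1.0]] [[304.0, 0.0, 276.5], [0.0, 304.0, 205.0], [0.0, 0.0, 1.0]]
```

View pics/w1.png

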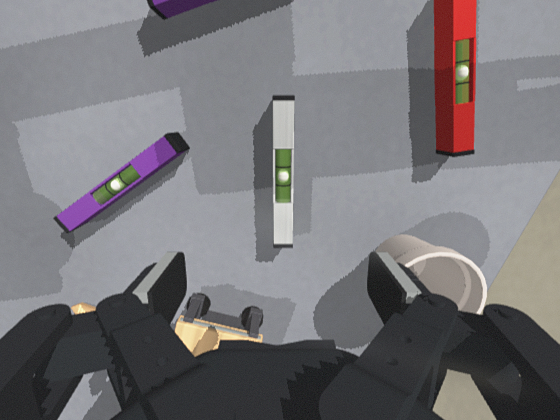

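The wrist view shows the silver level upright in the picture, cols 273–294, rows 96–247, with its bubble at about (283,176). Refine from this and grasp it.

```bash
python3 - <<'E'
from plant import *
from h import *
f=np.load("pics/w1.npz"); im,d,K,T=[f[k] for k in("im","d","K","T")]
P=cloud(d,K,T); w=np.zeros(d.shape,bool); w[85:255,262:305]=1
r=rect(w&(P[...,2]>.034)&(P[...,2]<.05),.04,K,T); print(r)
b=cv2.boxPoints(r); c=np.array(r[0]); 
e=b[1]-b[0] if np.linalg.norm(b[1]-b[0])>.1 else b[2]-b[1]
e=e*np.sign(e[1]); yaw=np.arctan2(-e[0],e[1]); print(c,yaw)
assert abs(yaw-.33)<.05 and np.linalg.norm(c-[.527,.327])<.012
rot=[np.pi,0,yaw+np.pi/2]
gripper_to(.06,30)
movep([*c,.10],rot); print(observe()["eef_pos"])
move_l([*c,.010],feed=.08)
gripper_to(0.0,40); o=observe(); print(o["opening"],o["grasp_force"],o["eef_pos"],o["ft_force"],o["time_s"])
move_l([*c,.16],feed=.15); o=observe(); print(o["opening"],o["grasp_force"],o["eef_pos"],o["ft_force"],o["time_s"])
movep([.50,.20,.22],[np.pi,0,.0535+np.pi/2])
snap("wrist","w2"); print(observe()["time_s"],observe()["opening"])
E
```

```text
((0.5287200212478638, 0.33315199613571167), (0.024234293028712273, 0.17985527217388153), 19.175582885742188)
[0.52872002 0.333152  ] 0.33467668
[0.52954211 0.33351027 0.10117226]
0.02366591320303373 41.48764729499817 [0.52907282 0.33334288 0.01058437] [-1.20642368 -0.11027622  3.74745303] 4.2333
0.023043364455834874 40.8009535074234 [0.52784255 0.33272821 0.15847083] [-0.6323799  -0.08089762 -1.54524095] 5.3833
6.0833 0.023443476880608403
```

View pics/w2.png

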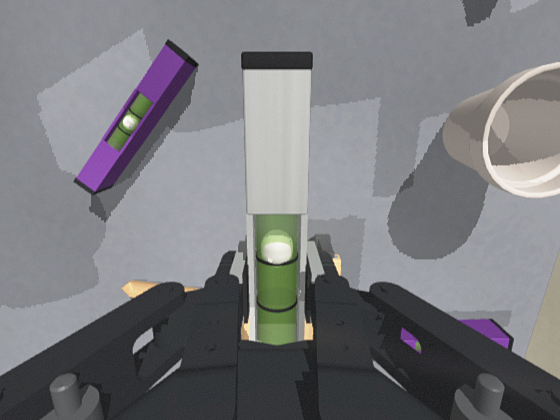

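The wrist view confirms the level is gripped squarely, with its far cap at (277,60) and the shelf's end beneath the fingers. Now place it along the shelf, tilted to match the slope.

```bash
python3 - <<'E'
from plant import *
from h import *
sy=.0535; s=np.array([.5248,.0123])
R=Rn.from_rotvec([.031*np.cos(sy),.031*np.sin(sy),0])*Rn.from_euler("xyz",[np.pi,0,sy+np.pi/2]); rot=list(R.as_euler("xyz"))
movep([*s,.15],rot)
move_l([*s,.095],feed=.1); hold(.3); print(observe()["eef_pos"],observe()["ft_force"])
hit=move_l([*s,.070],feed=.02,max_force=3); o=observe(); print(hit,o["eef_pos"],o["ft_force"],o["time_s"])
gripper_to(.05); o=observe(); print(o["eef_pos"],o["ft_force"],o["opening"])
p=o["eef_pos"]; move_l([p[0],p[1],.16],feed=.1)
movep([.5248,-.06,.26],[np.pi,0,sy+np.pi/2]); hold(.8)
o=observe(); print(o["time_s"],o["q"]); snap("wrist","w3")
E
```

```text
[0.52524488 0.01219449 0.09561953] [-8.20671404e-04 -9.54955898e-01 -3.43144845e+00]
True [0.52415432 0.01237706 0.0766407 ] [-0.40612199 -0.84073505 -0.13320043] 8.7583
[0.52335591 0.01251165 0.07632232] [-0.47926461 -0.11758973 -0.00185239] 0.05000060956298229
11.475 [-2.63168544e-01 -3.07248350e-02  1.74194706e+00  6.91274804e-06
  1.43024609e+00 -3.16678527e-01]
```

View pics/w3.png

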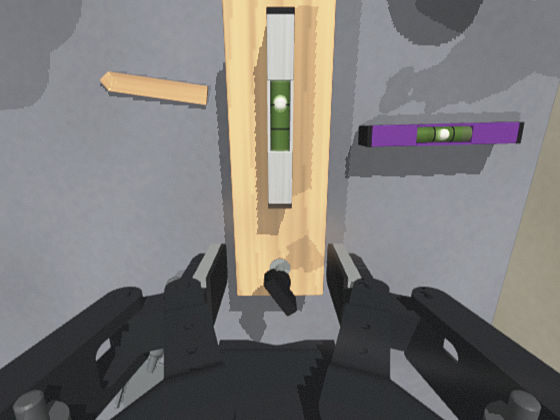

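The level lies on the shelf (cols 267–293, rows 8–208). The bubble is at (280,102), up near one ring; the handle is at about (280,290), slanting from (270,275) to (292,312). Measure bubble and bar.

```bash
cat >> h.py <<'E'
def bubble(im,d,K,T,win,show=False):
    """along-level bubble and ring places [m], from picture; win=(u0,u1,v0,v1) round level"""
    P=cloud(d,K,T); u0,u1,v0,v1=win; m=np.zeros(d.shape,bool); m[v0:v1,u0:u1]=1
    hs=cv2.cvtColor(im,cv2.COLOR_RGB2HSV); zt=np.median(P[m&(hs[...,1]<30)&(hs[...,2]>120)&(P[...,2]>.09)&(P[...,2]<.13)][:,2])
    top=m&(P[...,2]>zt-.006)&(P[...,2]<zt+.008); r=rect(top,zt,K,T)
    c=np.array(r[0]); b=cv2.boxPoints(r); e=b[1]-b[0] if np.linalg.norm(b[1]-b[0])>.1 else b[2]-b[1]
    e=e*np.sign(e[1])/np.linalg.norm(e); n=np.array([e[1],-e[0]])
    s=np.arange(-.035,.035,.0005); prof=[]
    for t in s:
        q=[proj([*(c+t*e+w*n),zt],K,T) for w in np.linspace(-.003,.003,7)]
        prof.append(cv2.remap(im,np.float32([[a[0] for a in q]]),np.float32([[a[1] for a in q]]),cv2.INTER_LINEAR)[0].mean(0))
    return zt,r,c,e,s,np.array(prof)
E
python3 - <<'E'
from h import *
f=np.load("pics/w3.npz"); im,d,K,T=[f[k] for k in("im","d","K","T")]
zt,r,c,e,s,p=bubble(im,d,K,T,(255,305,2,215)); print(zt,r,c,e)
for a,b in zip(s[::2],p[::2]): print(f"{a*1000:.0f}:{b.round().astype(int).tolist()}",end=" ")
P=cloud(d,K,T); m=np.zeros(d.shape,bool); m[255:325,255:310]=1
k=m&(P[...,2]>.09)&(P[...,2]<.15); q=P[k]; print("\nhandle",k.sum(),np.percentile(q[:,2],[2,50,90,99]))
zt=np.percentile(q[:,2],95); kt=k&(P[...,2]>zt-.004); r=rect(kt,zt,K,T); print(kt.sum(),zt,r,cv2.boxPoints(r).tolist())
g=k; Q=P[g][:,:2]; print(Q.mean(0),np.linalg.svd(Q-Q.mean(0),full_matrices=False)[1:])
E
```

```text
0.10754787169076035 ((0.5242128968238831, 0.012887917459011078), (0.02416113205254078, 0.17886200547218323), 3.0363104343414307) [0.5242129  0.01288792] [-0.05296909  0.99859613]
-35:[208, 208, 205] -34:[206, 208, 202] -33:[161, 174, 148] -32:[112, 137, 84] -31:[99, 127, 69] -30:[92, 121, 63] -29:[91, 120, 62] -28:[91, 120, 62] -27:[91, 120, 63] -26:[91, 120, 63] -25:[91, 120, 62] -24:[90, 120, 62] -23:[91, 120, 62] -22:[91, 120, 63] -21:[91, 120, 62] -20:[91, 120, 62] -19:[90, 119, 61] -18:[91, 120, 62] -17:[92, 121, 62] -16:[92, 121, 63] -15:[93, 122, 63] -14:[85, 111, 59] -13:[63, 75, 51] -12:[58, 70, 48] -11:[82, 107, 58] -10:[93, 123, 63] -9:[92, 122, 62] -8:[92, 121, 62] -7:[92, 122, 63] -6:[92, 122, 63] -5:[91, 121, 62] -4:[91, 121, 62] -3:[91, 121, 62] -2:[92, 121, 62] -1:[90, 120, 61] 0:[92, 121, 62] 1:[91, 121, 62] 2:[94, 123, 65] 3:[111, 138, 81] 4:[127, 153, 95] 5:[143, 166, 113] 6:[174, 184, 154] 7:[210, 208, 194] 8:[226, 224, 215] 9:[233, 233, 224] 10:[236, 235, 227] 11:[236, 235, 227] 12:[237, 237, 229] 13:[241, 241, 234] 14:[245, 243, 240] 15:[235, 238, 221] 16:[204, 221, 171] 17:[166, 191, 131] 18:[120, 146, 89] 19:[93, 122, 64] 20:[91, 120, 62] 21:[93, 121, 64] 22:[93, 121, 64] 23:[93, 121, 63] 24:[92, 122, 64] 25:[92, 122, 63] 26:[93, 123, 65] 27:[92, 121, 63] 28:[94, 123, 65] 29:[106, 133, 78] 30:[116, 135, 97] 31:[159, 162, 155] 32:[208, 208, 205] 33:[206, 206, 203] 34:[205, 205, 202] 
handle 974 [0.09370231 0.12797977 0.1301776  0.13090112]
532 0.13047991773550222 ((0.5343196988105774, -0.16432088613510132), (0.014114722609519958, 0.04573516920208931), 36.425926208496094) [[0.5150628089904785, -0.150111585855484], [0.5422195196151733, -0.18691125512123108], [0.5535765886306763, -0.17853018641471863], [0.5264198780059814, -0.14173051714897156]]
[ 0.53463284 -0.16162792] (array([0.410649  , 0.14052165]), array([[ 0.62897051, -0.77742916],
       [-0.77742916, -0.62897051]]))
```

Bubble is about +11.8 mm from the ring middle, so it needs about 2.36 rad clockwise. The bar is at (0.534,-0.164), top z 0.130, with q6 running from -0.93 to +1.43. Turn it and look again.

```bash
cat >> h.py <<'E'
def look(fn):
    from plant import movep,hold,observe
    movep([.5248,-.06,.26],[np.pi,0,.0535+np.pi/2]); hold(1.0)
    im,d,K,T=snap("wrist",fn); zt,r,c,e,s,p=bubble(im,d,K,T,(255,305,2,215)); 
    print("t",observe()["time_s"],"level",zt,r)
    w=s[p[:,2]>140]; w=w[abs(w)<.027]; print("bubble white span",w.min(),w.max())
    dk=s[(p.sum(1)<240)]; print("dark",dk); g=s[(p[:,1]-p[:,2]>45)]; print("green span",g.min(),g.max())
    P=cloud(d,K,T); m=np.zeros(d.shape,bool); m[255:325,245:320]=1
    k=m&(P[...,2]>.09)&(P[...,2]<.15); zt=np.percentile(P[k][:,2],95); r=rect(k&(P[...,2]>zt-.004),zt,K,T); print("handle",zt,r)
def turn(c,yaw,ang,z=.100):
    from plant import movep,move_l,gripper_to,observe,hold
    gripper_to(.05); movep([*c,.17],[np.pi,0,yaw]); move_l([*c,z],feed=.1)
    gripper_to(0,60); o=observe(); print("grip",o["opening"],o["grasp_force"],o["q"],o["ft_force"])
    n=int(np.ceil(abs(ang)/.6))
    for i in range(1,n+1): movep([*c,z],[np.pi,0,yaw-ang*i/n])
    hold(.3); o=observe(); print("turned",o["opening"],o["tcp_rot"],o["eef_pos"],o["ft_force"],o["time_s"])
    gripper_to(.05); move_l([*c,.18],feed=.15)
E
python3 - <<'E'
from h import *
turn([.5343,-.1643],2.207,2.36)
look("w4")
E
```

```text
grip 0.012792837743851253 61.92199945449829 [-0.44057925  0.19553483  1.81473285 -0.00267397  1.13188923 -1.07565744] [-5.30854764 -3.88010447  2.59811947]
turned 0.01272069686457076 [ 3.13738871 -0.00441536 -0.1505641 ] [ 0.53578905 -0.16704563  0.10129718] [  1.23521439 -10.52932113   0.9033898 ] 16.525
t 20.125 level 0.11036562226308488 ((0.5242471694946289, 0.013082623481750488), (0.024007627740502357, 0.17967762053012848), 3.0804150104522705)
bubble white span -0.004999999999999977 0.005500000000000033
dark [-0.0125 -0.012  -0.0115 -0.011  -0.0105  0.0095  0.01    0.0105  0.011
  0.0115]
green span -0.0315 0.031000000000000055
handle 0.13040567387111213 ((0.5341277122497559, -0.16417919099330902), (0.015421017073094845, 0.04528181254863739), 80.22530364990234)
```

View pics/w4.png

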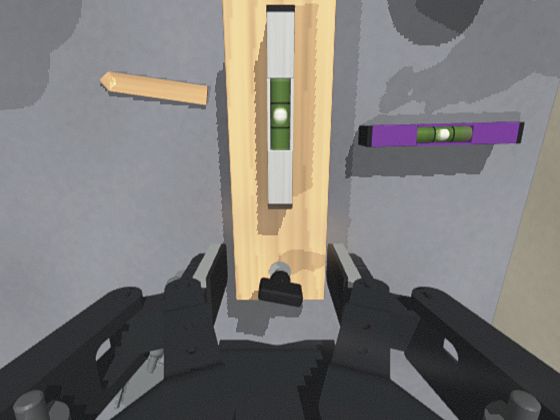

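The bubble now sits between the rings, white span -5.0 to +5.5 mm against rings at -11.5 and +10.5 mm, so about +0.7 mm off. The level hasn't shifted. Now press on the metal 50 mm from the middle, where the wrist camera still sees the bubble.

```bash
python3 - <<'E'
from plant import *
from h import *
c=np.array([.5242,.0131]); e=np.array([-.0534,.9986]); p=c-.05*e
gripper_to(0,40)
movep([*p,.16],[np.pi,0,.0535+np.pi/2]); move_l([*p,.120],feed=.08); hold(.6)
def F():
    f=[]
    for _ in range(6): hold(.05); f.append(observe()["ft_force"])
    return np.mean(f,0)
b=F(); print("bias",b,observe()["eef_pos"])
hit=move_l([*p,.100],feed=.01,max_force=5); z=observe()["eef_pos"][2]; print(hit,z,F()-b)
for i in range(12):
    f=(F()-b)[2]
    if abs(f-10)<.4: break
    z-=np.clip((10-f)/3*.7,-1.5,1.5)*1e-3; move_l([*p,z],feed=.01); hold(.15); print(round(f,2),round(z,4))
hold(1.0); print(F()-b,observe()["eef_pos"],z,observe()["time_s"])
snap("wrist","w5")
E
```

```text
bias [0.17423112 0.27422238 0.40689697] [ 0.52687186 -0.03680322  0.1199982 ]
True 0.10783698434801936 [ 0.1955419  -0.02589727  4.27281985]
4.63 0.1066
6.56 0.1058
8.5 0.1054
9.4 0.1053
9.27 0.1051
[-3.11345626  0.25319038  9.43084224] [ 0.52704323 -0.03685523  0.10605952] 0.10511869450177622 29.325
```

View pics/w5.png

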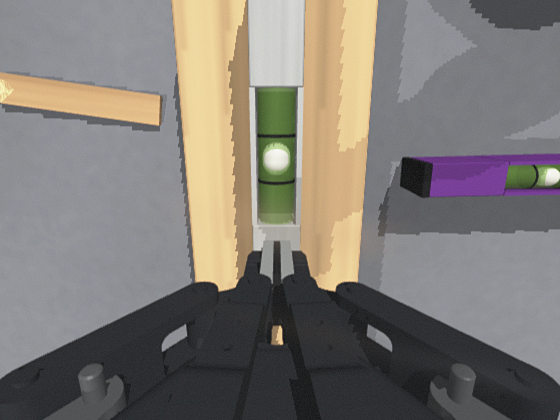

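While pressing, the bubble (rows 143–175) sits centred between the rings (rows 135 and 182), with the fingers at (276,245) on the level. Force is 9.4 N, so one tiny nudge, check that it's steady, then hand in.

```bash
python3 - <<'E'
from plant import *
import numpy as np
b=.407; x,y=.5242+.05*.0534,.0131-.05*.9986
move_l([x,y,.1049],feed=.01)
f=[]
for _ in range(20): hold(.1); f.append(observe()["ft_force"][2]-b)
print(np.round(f,1),observe()["time_s"])
m=np.mean(f[5:])
if 9<m<11.2 and min(f[5:])>8.5: print(job_done())
E
```

```text
[10.3 11.  10.8 10.4 10.4  9.3 10.1  9.8  9.9  9.7  9.9  9.3 10.2 10.3
 10.1 10.4 10.2 10.3  9.9  9.9] 31.625
the job is handed in; nothing more can be done
None
```

I laid the level on the shelf, let it go, turned the screw about 2.36 rad until the bubble was centred between its lines, and handed the job in at about 32 s while still pressing with a steady 10 N or so; no verdict came back.

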